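# Shut and latch the top crate

## Task

Shut the stacked crates under the sink: press the half-open lid of the top crate fully down, then press its three black latch tabs all the way down, first the long bar tab, then the round tab, then the thin fin tab. Only press: do not raise the lid or pull up a tab, press no tab before its turn, and leave the things standing around the crates where they are.

Things in the scene. Friction and masses are not known exactly. Their poses are not given: they have to be found in the camera images.
- crate: two slotted white plastic crates fixed on top of each other, together 200 mm deep (x) by 300 mm wide (y) by 130 mm high without the lid; origin on the table under the centre; its -x side is the front with the latches, z up; they do not move
- lid (a joint): lid of the top crate, a slotted white plate 200 x 300 x 6 mm hinged along the far (+x) top edge of the crates; 0 = shut (lid's top face 136 mm above the table), in rad, grows as the front edge rises; starts at 0.4 to 0.75 and stays where left (stiff hinge, about 0.3 N m). Pressing straight down 120 mm in front of the hinge shuts it with a few newtons
- lid_hinge (a point): middle of the hinge line, 130 mm above the table, 100 mm behind the crates' centre; its axes turn with the lid
- lid_middle (a point): point on the lid's top face, 120 mm from the hinge, midway across; moves with the lid
- bar_tab (a joint): long bar latch tab, top 16 (x) x 56 (y) mm. Three black tabs stand in white housings (tops at 130 mm) in a row along the crates' front, 16 mm before it, at the middle and 90 mm to each side, in any order. Slides vertically, stays where left (friction about 4 N, no spring). Joint in m, grows as pressed: start 0 to 0.0015, fully down 0.012 (stop). Top 156 mm above the table at 0, 144 mm fully down.
- bar_top (a point): centre of the bar tab's top face; moves with it
- round_tab (a joint): round latch tab, 24 mm across, in the same row. Slides vertically, stays where left (friction about 4 N, no spring). Joint in m, grows as pressed: start 0 to 0.0015, fully down 0.012 (stop). Top 156 mm above the table at 0, 144 mm fully down.
- round_top (a point): centre of the round tab's top face; moves with it
- fin_tab (a joint): thin fin latch tab, top 24 (x) x 10 (y) mm, in the same row. Slides vertically, stays where left (friction about 4 N, no spring). Joint in m, grows as pressed: start 0 to 0.0015, fully down 0.012 (stop). Top 156 mm above the table at 0, 144 mm fully down.
- fin_top (a point): centre of the fin tab's top face; moves with it
- drain_cover: red silicone drain cover, disc 100 mm across, 21 mm high, on the table in front of the crates; origin under its centre
- mop_clamp: small aluminium mop clamp head, 35 x 110 x 57 mm high, on the table in front of the crates; origin under its centre
- soap_rack: steel wire soap rack, 95 x 135 x 25 mm, on the table to the left of the crates; origin under its centre
- bottle_brush: bamboo bottle brush, 250 mm long, lying on the table behind the crates, 44 mm high; origin on the table under its middle
- bottle: clear detergent bottle, 60 mm across, 160 mm tall, standing to the right of the crates; origin under its centre
- jar: jar, 64 mm across, 100 mm tall, standing to the right of the crates; origin under its centre

How it is judged:
On the way, in this order (a step that is already met when the one before it is completed fails the run):
1. the lid is pressed shut (value of joint lid below 0.04 rad), for 0.2 s.
2. the bar tab is pressed down (value of joint bar_tab above 0.009 m), for 0.2 s.
3. the round tab is pressed down (value of joint round_tab above 0.009 m), for 0.2 s.
4. the fin tab is pressed down (value of joint fin_tab above 0.009 m), for 0.2 s.
At the end, for the whole second after the job is handed in: lid shut to within 0.04 rad, all three tabs at least 9 mm down, no bystander moved 30 mm from its start (value of joint lid below 0.04 rad and value of joint each of bar_tab, round_tab, fin_tab above 0.009 m and distance of each of drain_cover, mop_clamp, soap_rack, bottle_brush, bottle, jar from where it was at the start of the episode below 0.03 m); the robot touches nothing.
It fails at once if a tab is pressed while the lid is open (value of joint lid above 0.06 rad and value of joint any of bar_tab, round_tab, fin_tab above 0.006 m).
It fails at once if the round or fin tab is pressed before the bar tab is down (value of joint bar_tab below 0.009 m and value of joint any of round_tab, fin_tab above 0.006 m).
It fails at once if the fin tab is pressed before the round tab is down (value of joint round_tab below 0.009 m and value of joint fin_tab above 0.006 m).
It fails at once if the lid is raised or a tab is pulled up (value of joint lid above 0.85 rad or value of joint any of bar_tab, round_tab, fin_tab below -0.003 m).
It fails at once if a bystander is moved, lifted or knocked over (distance of any of drain_cover, mop_clamp, soap_rack, bottle_brush, bottle, jar from where it was at the start of the episode above 0.03 m or angle between any of drain_cover, mop_clamp, soap_rack, bottle_brush, bottle, jar's own z axis and vertical above 0.4 rad).
It also fails if it takes over 45 s, if anything falls off the work surface, if the arm or the gripper's body presses on something with over 40 N, if the wrist force passes 120 N, or if a joint passes its speed limit or range.

## Robot

A 7-joint arm with a two-finger parallel gripper is mounted at the origin on the work surface. World frame = base frame: x ahead of the robot, y to its left, z up, the work surface at z = 0. Lengths are in m, angles in rad, forces in N, time in s.
With the tool pointing down it reaches from about 0.425 to 0.825 m from the base axis. Payload 3.6 kg.
Tool frame: the origin (TCP) lies where the fingers leave the gripper's body, on its centre line; the fingertips stand 73 mm ahead of it and the grasp point (between the pads) lies 54 mm ahead of it; z points along the fingers, y is the line along which they close (so a half turn about z gives the same grasp; the last joint's range is limited). The gripper opens to 85 mm and grips with 20 to 120 N. Pads are 22 mm wide; open, the fingers measure 114 mm over their backs; the gripper's body (76 mm by 85 mm) begins 54 mm behind the grasp point. The pads swing forward as they close: fully open they stand 13 mm farther back than shut.
Start: joints at [-1.206, 0.615, -0.013, 1.423, 0.008, 1.103, -0.04], TCP at [0.248, 0.601, 0.304] pointing down, gripper open.
Joint ranges: [-3.12, 3.12], [-0.3, 2.06], [-1.34, 1.32], [0.26, 2.42], [-1.36, 4.5], [0.01, 1.98], [-2.84, 2.84]. Speed limits (rad/s): [2.79, 2.79, 3.14, 3.14, 3.14, 3.14, 3.14].

## Interface

Orientations are given as a unit quaternion [x, y, z, w].
In Python, from station import arm, snapshot, camera_info, ticket gives the robot as it stands. Calls block until the motion is done:
- arm.movep(position, orientation): joint-space move of the TCP to a pose.
- arm.line_to(position, velocity=0.15, ori=None): straight line of the TCP; ori=None keeps the orientation; velocity is the mean speed in m/s.
- arm.move_j(angles): joint-space move.
- arm.move_gripper(opening, effort=None): opening from 0.0 (shut) to 1.0 (fully open); effort is the grip in N (None keeps the last); returns when the fingers have stopped.
- arm.pause(seconds).
- arm.ik(position, orientation): joint angles nearest the present ones, or None.
- snapshot(name): name is "side" or "top"; returns the picture (384x512x3 uint8, blue, green, red); there is no depth.
- camera_info(name): a dict with "fx", "fy", "cx", "cy" (pixels), "dist_coeffs" ([k1, k2, p1, p2, k3] as OpenCV has them; the pictures are not rectified), "R" (3x3) and "t" (3): a world point X has camera coordinates R X + t. Camera axes: x right, y down, z forward; pixel columns grow to the right and rows downward; lengths in m; the calibration is good to about 2 mm. A picture is of the moment at which its call begins. camera_info takes no time and is no camera call.
A pose or a line that the arm cannot do raises arm.MotionError and nothing moves.
- ticket.finish_job(): hands the job in; it is judged then, once.
Readings, each from a call of its own:
- arm.read_time(): time.
- arm.read_joint_positions(): joint angles.
- arm.read_dq(): joint speeds.
- arm.read_effort(): joint torques, N m.
- arm.read_tool_pos(): TCP position.
- arm.read_eef_rot(): TCP orientation.
- arm.read_ft_force(): force on the tool from outside, world axes, zero at the start.
- arm.read_wrist_torque(): the same for the moment, N m.
- arm.read_opening(): opening from 0.0 (shut) to 1.0 (fully open).
- arm.read_finger_force(): force on a finger pad.
Only numpy, scipy, OpenCV 4.12 (cv2) and the standard library are available. Lean on these libraries where they do the work, as an engineer would, in place of code of your own. Each camera call takes 0.05 s, during which the arm holds its last target. There are 200 camera calls.

## Working session

There is one attempt and no reset: what is moved stays moved. The work goes in short steps, each a Python script; the robot and the scene stay as the last script left them, time stands still between calls to the robot, and variables do not carry over. Pictures are saved under pics/ and viewed, at most 10 in all, crops included, and the job is handed in when it is done.

```bash
mkdir -p pics; python3 - <<'E'
from station import *
import cv2
for n in("side","top"):
    cv2.imwrite(f"pics/{n}0.png",cv2.resize(snapshot(n),(800,600),interpolation=cv2.INTER_CUBIC))
    print(n,camera_info(n))
print(arm.read_tool_pos(),arm.read_eef_rot(),arm.read_time())
E
```

```text
side {'fx': 362.1358422911157, 'fy': 362.1358422911157, 'cx': 259.9163894854486, 'cy': 192.31177541420803, 'dist_coeffs': array([-0.02636731,  0.        ,  0.        ,  0.        ,  0.        ]), 'R': array([[ 0.90127186, -0.43272063,  0.02149185],
       [-0.2413916 , -0.54272679, -0.80447357],
       [ 0.35977651,  0.71986144, -0.5935995 ]]), 't': array([-0.5447194 ,  0.26485527,  0.71201965])}
top {'fx': 389.602652487121, 'fy': 389.602652487121, 'cx': 255.77511907420435, 'cy': 190.92869316736954, 'dist_coeffs': array([0.01195179, 0.        , 0.        , 0.        , 0.        ]), 'R': array([[ 0.01334086, -0.99952368,  0.02782876],
       [-0.99244458, -0.01663089, -0.12156136],
       [ 0.12196628, -0.02599676, -0.99219373]]), 't': array([0.01306666, 0.6114281 , 0.97657123])}
[0.24739052 0.60051732 0.30283716] [ 1.94134237e-01  9.80974275e-01 -1.15232246e-03 -2.03798981e-04] 0.1
```

View pics/side0.png

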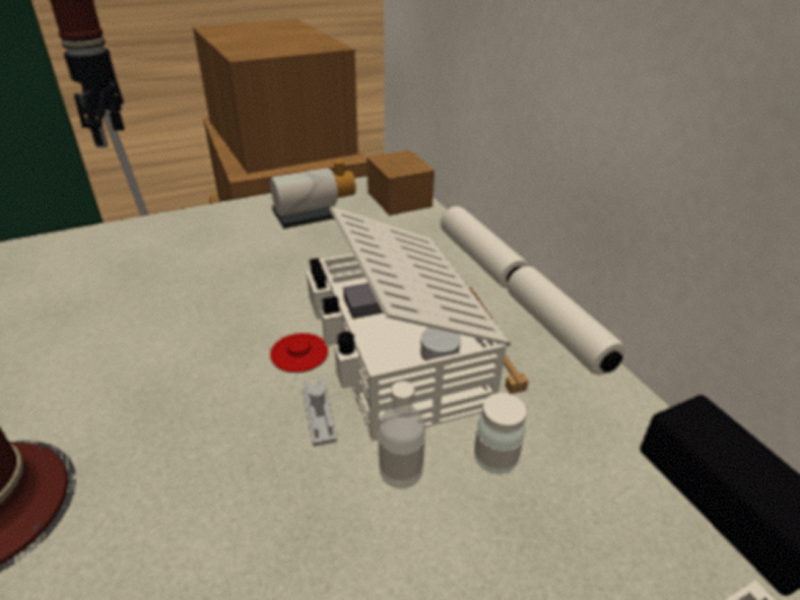

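View pics/top0.png

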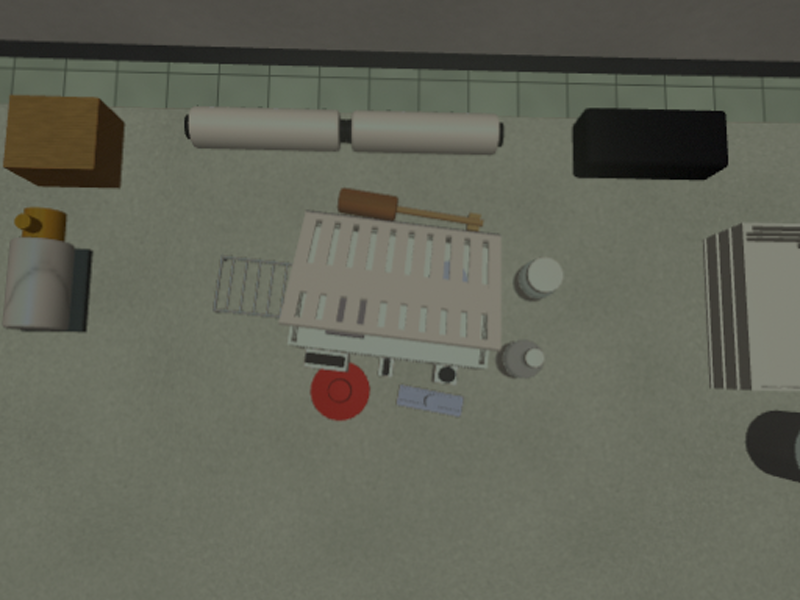

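The side view shows the lid half open, with the tabs along the front at about (318,272), (331,305) and (346,342). The top view shows the bar at about (325,360), the fin in the middle at (386,366) and the round tab at (447,374). The lid's hinge corners are near (308,212) and (501,234). Next I'll enlarge the tab row.

```bash
python3 - <<'E'
import cv2
from station import *
a=snapshot("top")[125:265,170:330]
cv2.imwrite("pics/topc.png",cv2.resize(a,None,fx=4.2,fy=4.2,interpolation=cv2.INTER_CUBIC))
b=snapshot("side")[125:285,185:335]
cv2.imwrite("pics/sidec.png",cv2.resize(b,None,fx=3.7,fy=3.7,interpolation=cv2.INTER_CUBIC))
E
```

```text
(no output)
```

View pics/topc.png

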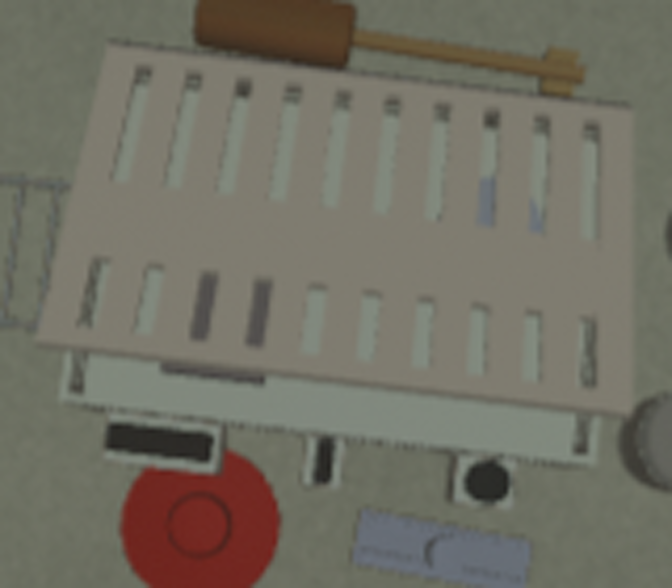

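View pics/sidec.png

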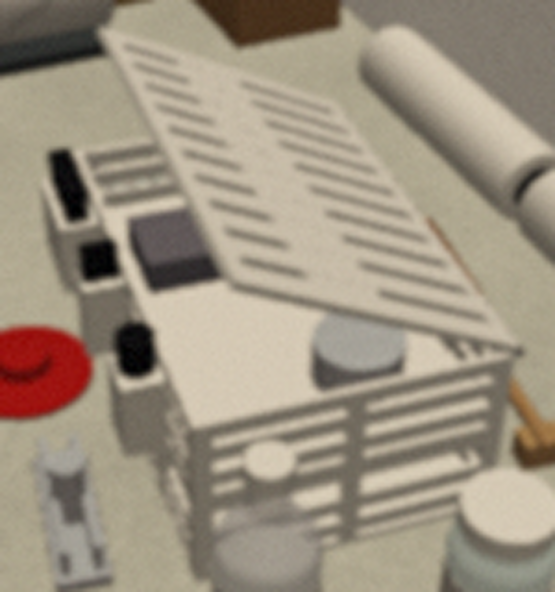

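The enlarged top crop puts the bar top at (160,443), the fin at (325,461) and the round tab at (488,481). The lid corners are at (108,42), (632,104), (37,342) and (630,414). In the side crop, round is at (134,334), fin at (98,245), and the lid corners at (338,103), (520,350), (103,30) and (235,280). I'll fit the crate pose and lid angle to these points.

```bash
cat > fit.py <<'E'
import numpy as np,cv2
from scipy.optimize import least_squares
from station import *
C={n:camera_info(n) for n in("top","side")}
def proj(n,X):
    c=C[n];K=np.array([[c['fx'],0,c['cx']],[0,c['fy'],c['cy']],[0,0,1]])
    return cv2.projectPoints(np.array(X,float),cv2.Rodrigues(c['R'])[0],c['t'],K,c['dist_coeffs'])[0][:,0]
def pts(p):
    x,y,w,q,xt=p;L=[(xt,s*.09,.1555) for s in(1,0,-1)]
    for r,s in((0,1),(0,-1),(.2,1),(.2,-1)):
        L.append((.1-r*np.cos(q)+.006*np.sin(q),s*.15,.13+r*np.sin(q)+.006*np.cos(q)))
    L=np.array(L);c,s=np.cos(w),np.sin(w)
    return np.c_[x+c*L[:,0]-s*L[:,1],y+s*L[:,0]+c*L[:,1],L[:,2]]
T=np.array([(160,443),(325,461),(488,481),(108,42),(632,104),(37,342),(630,414)])/4.2+[170,125]
S=np.array([(66,165),(98,245),(134,334),(338,103),(520,350),(103,30),(235,280)])/3.7+[185,125]
res=lambda p:np.r_[proj("top",pts(p))-T,proj("side",pts(p))-S].ravel()
r=least_squares(res,[.6,0,0,.5,-.116],loss='soft_l1')
if __name__=="__main__":
    print(r.x.round(4));print(res(r.x).reshape(-1,2).round(1));print(pts(r.x).round(3))
E
python3 fit.py
```

```text
[ 0.6134  0.0307 -0.1069  0.4649 -0.1172]
[[-0.3 -0.8]
 [-0.1 -0.2]
 [ 0.5 -0.2]
 [ 0.3 -0.3]
 [ 0.4  0.5]
 [-0.  -0.5]
 [ 0.7 -0.2]
 [-0.3  0.7]
 [-0.5 -0.5]
 [-0.4 -0.5]
 [-0.6 -0.5]
 [ 0.6 -1. ]
 [-1.3 -1. ]
 [-0.2  1. ]]
[[ 0.506  0.133  0.156]
 [ 0.497  0.043  0.156]
 [ 0.487 -0.046  0.156]
 [ 0.731  0.169  0.135]
 [ 0.699 -0.129  0.135]
 [ 0.554  0.188  0.225]
 [ 0.522 -0.11   0.225]]
```

The residuals are at most about 1 px and the fitted tab row is 117 mm in front of the centre, as expected. The tabs run bar (left), fin (middle), round (right), and the lid is at 0.465 rad. Now I'll shut the lid with the fingers closed.

```bash
cat > mv.py <<'E'
from fit import *
import sys
x,y,w,q,xt=r.x
P=pts(r.x); Q=[0.0,1.0,0,0]; TIP=.073
def W(a,b): return np.array([x+np.cos(w)*a-np.sin(w)*b,y+np.sin(w)*a+np.cos(w)*b])
def press(xy,z0,z1,lim,v=.04,step=.002):
    arm.line_to([*xy,z0+TIP],velocity=.15)
    for z in np.arange(z0,z1-1e-9,-step):
        arm.line_to([*xy,z+TIP],velocity=v)
        f=arm.read_ft_force()[2]
        if abs(f)>lim: break
    arm.pause(.3)
    print("z tip",round(arm.read_tool_pos()[2]-TIP,4),"cmd",round(z,4),"F",arm.read_ft_force().round(1),"t",arm.read_time())
E
python3 - <<'E'
from mv import *
arm.move_gripper(0.0)
xy=W(-.02,0)
print(xy,arm.ik([*xy,.36],Q))
p=arm.read_tool_pos();arm.line_to([p[0],p[1],.36])
arm.movep([*xy,.36],Q)
press(xy,.20,.131,25,v=.06,step=.004)
arm.line_to([*xy,.30])
print(arm.read_time())
cv2.imwrite("pics/a.png",cv2.resize(snapshot("side")[125:285,185:335],None,fx=3.7,fy=3.7,interpolation=cv2.INTER_CUBIC))
E
```

```text
[0.59347634 0.03284092] [-0.15144602  0.4797657   0.09505223  1.51032472 -0.04793185  1.15377807
  1.52315206]
z tip 0.1356 cmd 0.132 F [-5.   0.3 18.2] t 9.3917
10.175
```

View pics/a.png

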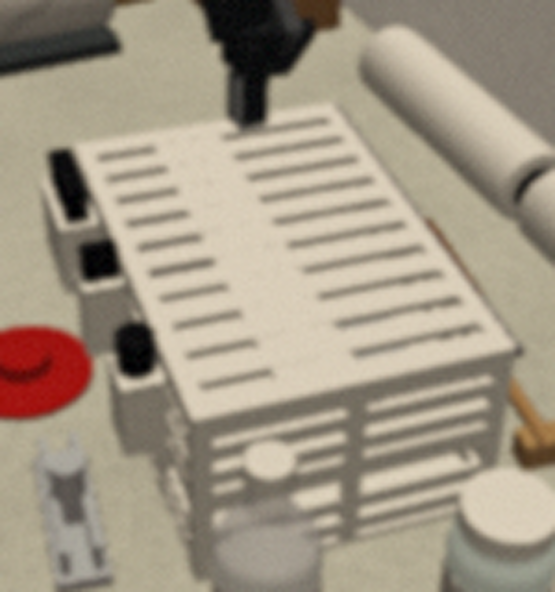

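The lid lies flat and the tabs haven't moved (same pixels as before). The tip stopped at 0.1356 m with 18 N, which matches the stop. Next is the bar tab, then round, then fin.

```bash
python3 - <<'E'
from mv import *
for i in (0,2,1):
    xy=P[i,:2]
    arm.line_to([*xy,.17+TIP+.02],velocity=.2)
    press(xy,.162,.138,17,v=.04,step=.003)
    arm.line_to([*xy,.17+TIP],velocity=.15)
    if arm.read_tool_pos() is None: break
arm.line_to([*P[1,:2],.36],velocity=.2)
print(arm.read_time(),arm.read_ft_force())
for n,s in(("side",np.s_[125:285,185:335]),):
    cv2.imwrite("pics/b.png",cv2.resize(snapshot(n)[s],None,fx=3.7,fy=3.7,interpolation=cv2.INTER_CUBIC))
E
```

```text
z tip 0.1435 cmd 0.141 F [-3.7 -1.  18.6] t 13.7
z tip 0.1435 cmd 0.141 F [-4.4  0.7 19.3] t 17.7333
z tip 0.1435 cmd 0.141 F [-4.6  0.4 18.2] t 21.3167
22.3917 [ 0.12259136 -0.03275841 -0.43519812]
```

View pics/b.png

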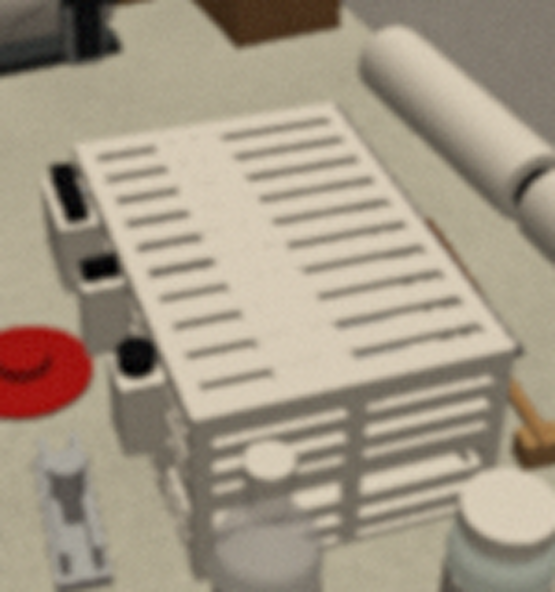

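All three tabs are visibly lower: the tops at (66,190), (99,265) and (136,353) have dropped about 12–20 px. Each reached its stop at 144 mm, the lid is still shut, and nothing around the crates has moved.

```bash
python3 -c "
from station import *
print(ticket.finish_job())"
```

```text
the job is handed in; nothing more can be done
None
```

The lid is shut, the bar, round and fin tabs were pressed to their stops in that order, nothing around the crates appears to have moved, and the job was handed in at about 22 s; the judge's verdict was not shown.

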